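# Bolt down a sprung microscope tilt stage

### The job

Make the specimen tilt stage ready for the microscope: push its sprung plate down until it lies level on its stop pads, gently and without leaning hard on the pads, pause there, then keep it down while you slide the locking bolt by its knob fully home into the keeper without ramming it. Then let go, leaving the plate bolted level and everything standing around it where it is.

Things in the scene. Friction and masses are not known exactly. Their poses are not given: they have to be found in the camera images.
- stage_base: specimen tilt stage's grey base, 190 x 190 x 14 tall, fixed to the table; position and yaw vary. Origin at its middle at table height, z up. In its frame, mm: hinge line parallel to y at x 70, z 46; plate's free, sprung-up edge on the -x side; locking bolt parallel to y at x -40, z 58 when level; keeper at +y.
- tilt_plate (a joint): plate angle, rad: 0 = level on its stop pads, grows as the free edge rises. Starts at 0.26, held up by the spring. Pushing down at the knob, 110 mm from the hinge, takes 3 to 5 N to start and 9 to 12 N just above level (2 to 4 N more if the knob is gripped hard, as it must turn in the grip); on the pads the push climbs steeply. When let go it springs back up unless bolted.
- bolt (a joint): how far the locking bolt is slid, m: 0 = fully withdrawn, 0.023 = end of travel, fully home in the keeper. Slides along the base's +y with about 1.5 N of friction and stays where left. Starts at 0 to 0.004; at 0.008 its end reaches the keeper's mouth.
- knob_top (a point): centre of the top of the bolt's black upright knob: a cylinder of diameter 16 and 32 tall, square to the plate (leans with it), in the middle of a flat steel saddle 44 (x) by 50 (y), 5 thick, on which one may press; the saddle's upper face is 32 below this point. Moves with bolt and plate; when level it is 104 above the table, 58 above and 110 to the -x side of the hinge.
- plate_hinge (a point): middle of the hinge line (parallel to the base's y); axes are the plate's. The plate is aluminium, 130 along x (to the -x side of the hinge), 116 along y, 8 thick; its top is 4 above the hinge line. A specimen 15 tall is glued on it 36 mm from the hinge.
- plate_edge (a point): middle of the plate's free edge, on its top face; 50 above the table when level
- bolt_tip (a point): centre of the flat +y end of the steel bolt (diameter 10 mm)
- keeper: steel gate fixed on the base at +y, 34 (x) by 18 (y), top 77 above the table. Its opening, 20 wide in x, leaves 1.8 above the bolt when the plate is level; with the plate higher the bolt butts against it. A bolt in it holds the plate down when let go (angle then about 0.02). Origin as the base's.
- keeper_mouth (a point): centre of the keeper's opening on the face that the bolt enters, at the bolt axis' height when the plate is level
- stop_pads: two slightly soft rubber posts, diameter 16, under the free edge, on which the level plate rests. They take whatever push the spring does not; more than 15 N on them upsets the stage's adjustment. Origin as the base's.
- loupe: bystander: black upright magnifier, diameter 38, 38 tall; origin at the centre of its underside (lengths in mm)
- vial: bystander: small amber glass vial with white cap, diameter 26, 50 tall; origin at the centre of its underside (lengths in mm)
- tweezers: bystander: steel tweezers lying flat along their own x, 130 long, 10 tall; origin under the middle (lengths in mm)
- petri_dish: bystander: closed clear petri dish, diameter 94, 18 tall; origin at the centre of its underside (lengths in mm)
- slide_box: bystander: wooden box 95 x 85 x 34 tall; origin at the centre of its underside (lengths in mm)
- sample_tray: bystander: white open tray with six compartments, 100 x 160 x 28 tall; origin at the centre of its underside (lengths in mm)
- brush: bystander: small wooden-handled brush lying along its own x; origin under its middle (lengths in mm)

How it is judged (in metres and radians):
On the way, in this order (a step that is already met when the one before it is completed fails the run):
1. the plate is pushed down level, resting on its stop pads, with the bolt still short of the keeper (value of joint tilt_plate below 0.012 rad and contact force between stop_pads and anything else above 1 N and value of joint bolt below 0.0085 m), for 0.2 s.
2. the bolt is slid home into the keeper with the plate level (value of joint tilt_plate below 0.035 rad and value of joint bolt above 0.019 m), for 0.2 s.
At the end, for the whole second after the job is handed in: the plate lies level (angle under 0.035 rad, 2 degrees), held and at rest by the bolt, which is home in the keeper (slid more than 19 mm of its 23 mm); every bystander within 25 mm of where it was (all of step 2 and value of joint tilt_plate above -0.02 rad and velocity of joint tilt_plate below 0.02 rad/s and velocity of joint bolt below 0.005 m/s and distance of each of loupe, vial, tweezers, petri_dish, slide_box, sample_tray, brush from where it was at the start of the episode below 0.025 m); the robot touches nothing.
It fails at once if the stop pads are loaded with more than 15 N (contact force between stop_pads and anything else above 15 N).
It fails at once if the keeper is rammed or levered with more than 25 N (contact force between keeper and anything else above 25 N).
It fails at once if a bystander is knocked away by more than 40 mm (distance of any of loupe, vial, tweezers, petri_dish, slide_box, sample_tray, brush from where it was at the start of the episode above 0.04 m).
It also fails if it takes over 51 s, if anything falls off the work surface, if the arm or the gripper's body presses on something with over 40 N, if the wrist force passes 120 N, or if a joint passes its speed limit or range.

### The arm

A 6-joint arm with a two-finger parallel gripper is mounted at the origin on the work surface. World frame = base frame: x ahead of the robot, y to its left, z up, the work surface at z = 0. Lengths are in mm, angles in rad, forces in N, time in s.
With the tool pointing down it reaches from about 400 to 925 mm from the base axis. Payload 12.5 kg.
Tool frame: the origin (TCP) lies on the centre line of the jaws, within the pads' length; the fingertips stand 25 mm ahead of it and the grasp point (between the pads) lies 6 mm ahead of it (env.tip_extent is the distance from the TCP to the fingertips, in mm); x points along the fingers, z is the direction in which the jaws open and shut, and the axes are right-handed (so a half turn about x gives the same grasp; the last joint's range is limited). The gripper opens to 95 mm and grips with 3 to 60 N. Pads are 20 mm wide; open, the fingers measure 119 mm over their backs; the gripper's body (75 mm by 180 mm) begins 59 mm behind the grasp point.
Start: joints at [-1.439, 0.491, 1.559, -0, 1.092, -0.106], TCP at [147.25, -607.422, 239.661] pointing down, gripper open.
Joint ranges: [-3.1, 3.1], [-0.84, 2.19], [0.05, 2.79], [-1.13, 4.28], [0.06, 2.93], [-2.69, 2.69]. Speed limits (rad/s): [2.22, 2.22, 2.79, 3.14, 3.14, 3.14].

### API

Orientations are given as [roll, pitch, yaw] about the fixed x, y, z axes, in that order (R = Rz(yaw) Ry(pitch) Rx(roll)).
In Python, from cell import env gives the robot as it stands.
- The arm moves only by the tool step_arm, never from a script. Its argument "rows" is a list of rows, each a list of 6 numbers: the shift along the tool's x, y, z in mm, then the turn, a rotation vector about the tool's x, y, z in rad. In form: [[x, y, z, wx, wy, wz], ...]. A call has 1 to 8 rows; each row shifts and turns the pose as measured when the row begins, along the tool's axes as they then stand; what a row does not reach is not made up. A row lasts 1/8 s, in which the tool goes at most 62.5 mm and 10.7 degrees, less where a joint would pass 70% of its speed; a pose out of reach is approached as far as the arm can. A call is refused whole if a number of a shift passes 62.5 or a number of a turn 0.188, either way. A call with a gripper value outside its range is refused whole. "grip" is the finger opening in mm, from 0 to 95.1, set as the call begins (left out, the last holds). The fingers move at their own pace and stop on an object; the grip force is fixed at half the most. Time passes only in rows, so rows that do not move let the fingers close. It gives the time, the measured TCP pose, the force and the opening at its end, in the units of the state.
- env.state(): the state, without advancing time (a new reading comes with each control period).
- env.read_camera(name): name is "scene" or "top"; returns the picture (384x512x3 uint8, red, green, blue); there is no depth.
- env.get_calibration(name): a dict with "fx", "fy", "cx", "cy" (pixels), "pose" (4x4, takes a point from camera to world coordinates). Camera axes: x right, y down, z forward; pixel columns grow to the right and rows downward; lengths in mm; the calibration is good to about 2 mm. A picture is of the moment at which its call begins. get_calibration takes no time and is no camera call.
- env.job_done(): hands the job in, once; it reports no verdict.
The state is a dict: "t": time; "joints": joint angles; "qvel": joint speeds; "tau": joint torques, N m; "eef_pos": TCP position; "tcp_rot": TCP orientation; "ft_force": force on the tool from outside, world axes, zero at the start; "moment": the same for the moment, N m; "opening": opening from 0.0 (shut) to 1.0 (fully open).
Only numpy, scipy, OpenCV 4.12 (cv2) and the standard library are available. Lean on these libraries where they do the work, as an engineer would, in place of code of your own. Each camera call takes 0.05 s, during which the arm holds its last target.

## Working session

There is one attempt and no reset: what is moved stays moved. The work goes in short steps, Python scripts to look and compute and a tool call to move; the robot and the scene stay as the last step left them, time stands still between calls to the robot, and variables do not carry over. Pictures are saved under pics/ and viewed, and the job is handed in when it is done.

Besides the shell and the picture viewer there is one more tool, called after "Emit:" in YAML: its name, and indented under it one key for each argument. step_arm: Moves the arm, as the interface text tells. Its arguments: {"type":"object","properties":{"rows":{"type":"array","items":{"type":"array","items":{"type":"number"}}},"grip":{"type":"number"}},"required":["rows"]}

```bash
mkdir -p pics; ls; python3 - <<'E'
from cell import env
import cv2
for n in("scene","top"):
    im=env.read_camera(n); cv2.imwrite(f"pics/{n}0.png",im[:,:,::-1])
    c=env.get_calibration(n); print(n,{k:(v.round(3).tolist() if hasattr(v,'round') and k=='pose' else v) for k,v in c.items()})
s=env.state();print(s)
E
```

```text
pics
scene {'fx': 409.227537817522, 'fy': 409.227537817522, 'cx': 256.0644278716064, 'cy': 193.89529824379701, 'pose': [[-0.867, 0.314, -0.387, 1021.823], [0.498, 0.512, -0.7, 841.198], [-0.022, -0.8, -0.6, 807.405], [0.0, 0.0, 0.0, 1.0]]}
top {'fx': 431.79471669010536, 'fy': 431.79471669010536, 'cx': 251.08267914324676, 'cy': 187.8184946932543, 'pose': [[-0.016, -0.997, 0.077, 440.213], [-1.0, 0.017, 0.017, -19.208], [-0.018, -0.076, -0.997, 1701.699], [0.0, 0.0, 0.0, 1.0]]}
{'t': 0.1, 'joints': array([-1.43861119e+00,  4.91505612e-01,  1.55938233e+00, -7.72496841e-06,
        1.09172356e+00, -1.05604784e-01]), 'qvel': array([ 7.50061052e-04, -3.41614945e-04, -6.73499689e-04, -3.92305801e-04,
        1.58626095e-05, -2.48932167e-04]), 'tau': array([ 2.76505518e-03, -6.13622618e+01, -2.58605754e+01,  6.94230641e-02,
        4.70344350e-02, -5.77543142e-05]), 'eef_pos': array([ 147.21403952, -607.21662275,  239.11836981]), 'tcp_rot': array([3.04271265, 1.56977745, 1.70970981]), 'ft_force': array([-0.06824664,  0.30512777,  0.19423223]), 'moment': array([-0.00346316, -0.06060216,  0.00016555]), 'opening': 1.0005514041517696}
```

```bash
python3 - <<'E'
import cv2
for n in("scene","top"):
    im=cv2.imread(f"pics/{n}0.png"); cv2.imwrite(f"pics/{n}0b.png",cv2.resize(im,(800,600),interpolation=cv2.INTER_CUBIC))
E
```

```text
(no output)
```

View pics/scene0b.png

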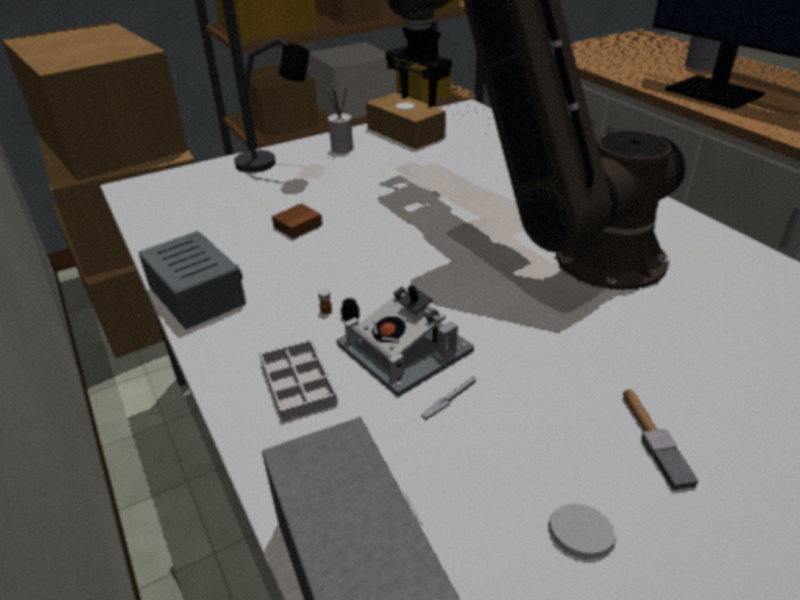

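View pics/top0b.png

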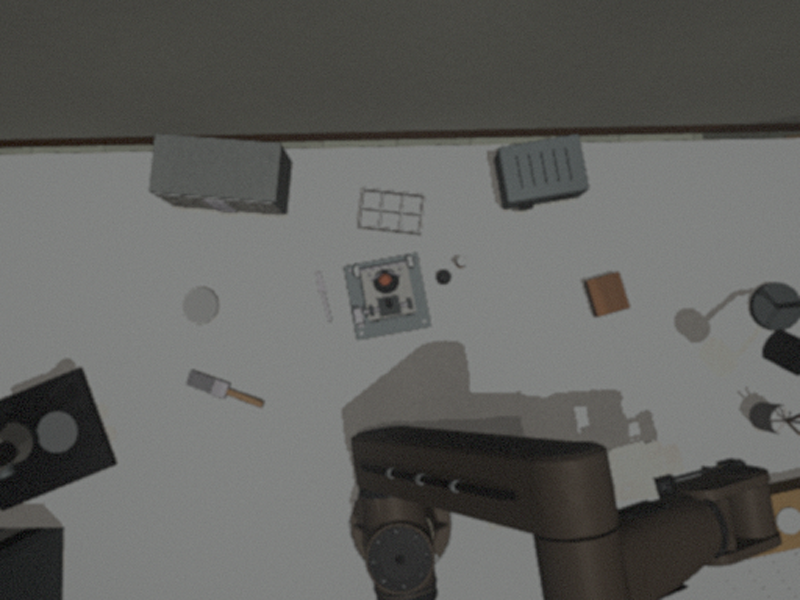

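```bash
python3 - <<'E'
import cv2
im=cv2.imread("pics/scene0.png")[170:260,200:312]; cv2.imwrite("pics/sc1.png",cv2.convertScaleAbs(cv2.resize(im,(784,630)[:2] if 0 else (740,595),interpolation=cv2.INTER_CUBIC),alpha=1.5))
im=cv2.imread("pics/top0.png")[155:223,205:295]; cv2.imwrite("pics/tp1.png",cv2.convertScaleAbs(cv2.resize(im,(774,585),interpolation=cv2.INTER_CUBIC),alpha=1.5))
E
```

```text
(no output)
```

View pics/sc1.png

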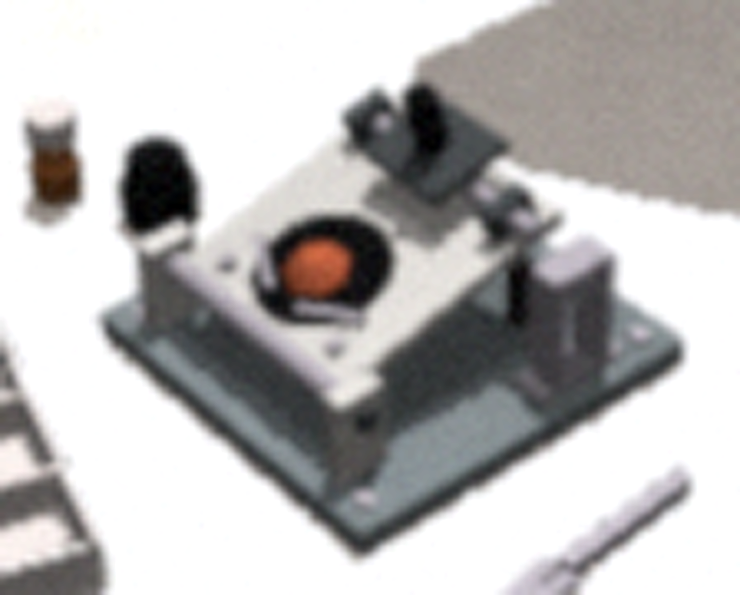

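View pics/tp1.png

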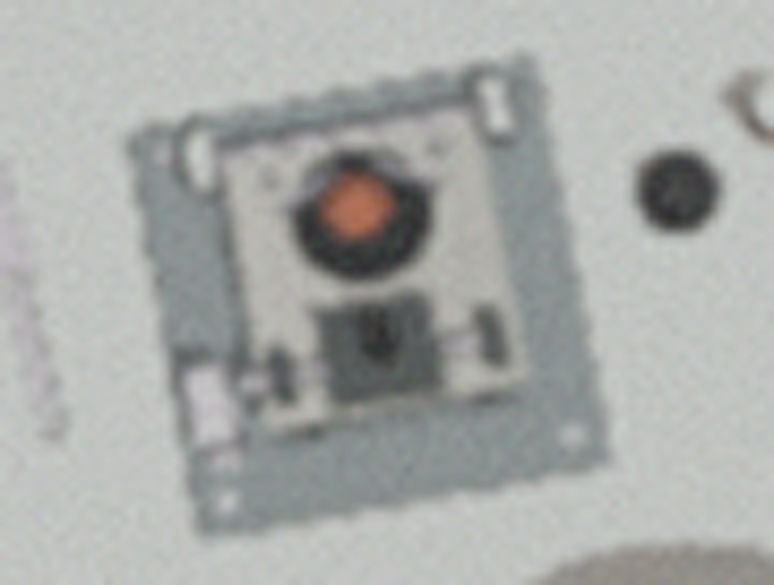

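```bash
cat > h.py <<'E'
import numpy as np, cv2
from cell import env
def ray(n,u,v):
    c=env.get_calibration(n);P=np.array(c['pose']);d=P[:3,:3]@np.array([(u-c['cx'])/c['fx'],(v-c['cy'])/c['fy'],1]);return P[:3,3],d/np.linalg.norm(d)
def plane(n,u,v,z):
    o,d=ray(n,u,v);return o+d*(z-o[2])/d[2]
def tri(a,b):
    o1,d1=ray('scene',*a);o2,d2=ray('top',*b)
    s=np.linalg.lstsq(np.c_[d1,-d2],o2-o1,rcond=None)[0]
    p,q=o1+s[0]*d1,o2+s[1]*d2;return (p+q)/2,np.linalg.norm(p-q)
def proj(n,p):
    c=env.get_calibration(n);P=np.array(c['pose']);q=P[:3,:3].T@(np.array(p)-P[:3,3]);return c['fx']*q[0]/q[2]+c['cx'],c['fy']*q[1]/q[2]+c['cy']
E
python3 - <<'E'
from h import *
im=cv2.imread("pics/top0.png").astype(int)
b,g,r=im[...,0],im[...,1],im[...,2]
m=((g-r>8)).astype(np.uint8);m[:150]=0;m[230:]=0;m[:,:200]=0;m[:,300:]=0
m=cv2.morphologyEx(m,cv2.MORPH_OPEN,np.ones((2,2),np.uint8))
pts=cv2.findNonZero(m);rect=cv2.minAreaRect(cv2.convexHull(pts));bx=cv2.boxPoints(rect)
print(rect,bx)
W=np.array([plane('top',u,v,14) for u,v in bx]);print(W.round(1),W.mean(0))
for i in range(4):
    d=W[(i+1)%4]-W[i];print(np.linalg.norm(d),np.degrees(np.arctan2(d[1],d[0])))
S=lambda u,v:(200+u*112/740-.5+.0,170+v*90/595-.5)
T=lambda u,v:(205+u*90/774-.5,155+v*68/585-.5)
man=[(133,135),(530,62),(607,465),(203,535)]
W=np.array([plane('top',*T(*p),14) for p in man]);print("manual",W.round(1),W.mean(0))
for i in range(4):
    d=W[(i+1)%4]-W[i];print(np.linalg.norm(d),np.degrees(np.arctan2(d[1],d[0])))
print('knob',tri(S(424,95),T(374,322)))
print('keeper top',tri(S(575,258),T(210,405)))
man=[(105,322),(360,550),(683,350)]
print('scene corners z14',[plane('scene',*S(*p),12).round(1) for p in man])
E
```

```text
Traceback (most recent call last):
cv2.error: OpenCV(4.12.0) /io/opencv/modules/imgproc/src/convhull.cpp:143: error: (-215:Assertion failed) total >= 0 && (depth == CV_32F || depth == CV_32S) in function 'convexHull'
```

```bash
python3 - <<'E'
from h import *
im=cv2.GaussianBlur(cv2.imread("pics/top0.png"),(3,3),0).astype(int)
for p in [(225,200),(270,170),(215,200),(285,215)]: print(im[p[1],p[0]])
g=im.sum(2);m=(im[...,0]-im[...,2]>=7)|(g<330)
m=m.astype(np.uint8)
k=np.zeros_like(m);k[158:220,213:280]=1;m*=k
n,l,st,_=cv2.connectedComponentsWithStats(m);i=1+st[1:,4].argmax();m=(l==i).astype(np.uint8);print(st[i])
cv2.imwrite("pics/mk.png",cv2.resize(m[150:225,200:300]*255,(800,600),interpolation=0))
rect=cv2.minAreaRect(cv2.findNonZero(m));bx=cv2.boxPoints(rect)
def rep(W):
  print(W.round(1).tolist(),W.mean(0))
  for i in range(4):
    d=W[(i+1)%4]-W[i];print(np.linalg.norm(d),np.degrees(np.arctan2(d[1],d[0])))
rep(np.array([plane('top',u,v,14) for u,v in bx]))
S=lambda u,v:(200+u*112/740-.5+.0,170+v*90/595-.5)
T=lambda u,v:(205+u*90/774-.5,155+v*68/585-.5)
man=[(133,135),(530,62),(607,465),(203,535)]
rep(np.array([plane('top',*T(*p),14) for p in man]))
print('knob',tri(S(424,95),T(374,322)))
print('keeper top',tri(S(575,258),T(210,405)))
man=[(105,322),(360,550),(683,350)]
print('scene corners z14',[plane('scene',*S(*p),12).round(1) for p in man])
E
```

```text
[97 98 97]
[126 128 126]
[129 130 129]
[128 130 128]
[ 220  162   56   56 2004]
[[644.2, 136.3, 14.0], [676.6, -54.0, 14.0], [486.9, -85.6, 14.0], [454.8, 103.0, 14.0]] [565.62419994  24.91854768  14.        ]
193.04905294969777 -80.35586040298865
192.2384614321234 -170.53971141809905
191.33777473926347 99.66760027240817
192.31893218200005 9.970197464445592
[[641.7, 130.5, 14.0], [672.1, -51.8, 14.0], [487.2, -83.3, 14.0], [458.5, 100.6, 14.0]] [564.89485217  23.99709698  14.        ]
184.80779089752414 -80.56091460666734
187.46907479842372 -170.33253484692762
186.108654053276 98.87542159764942
185.6375162613697 9.270994460852494
knob (array([544.38759505,  19.78355263, 130.41456903]), np.float64(4.301306220627773))
keeper top (array([513.10865318,  93.33644327,  77.6418206 ]), np.float64(3.586294850643695))
scene corners z14 [array([673.7, -45.6,  12. ]), array([646. , 140.9,  12. ]), array([460.5, 107. ,  12. ])]
```

View pics/mk.png

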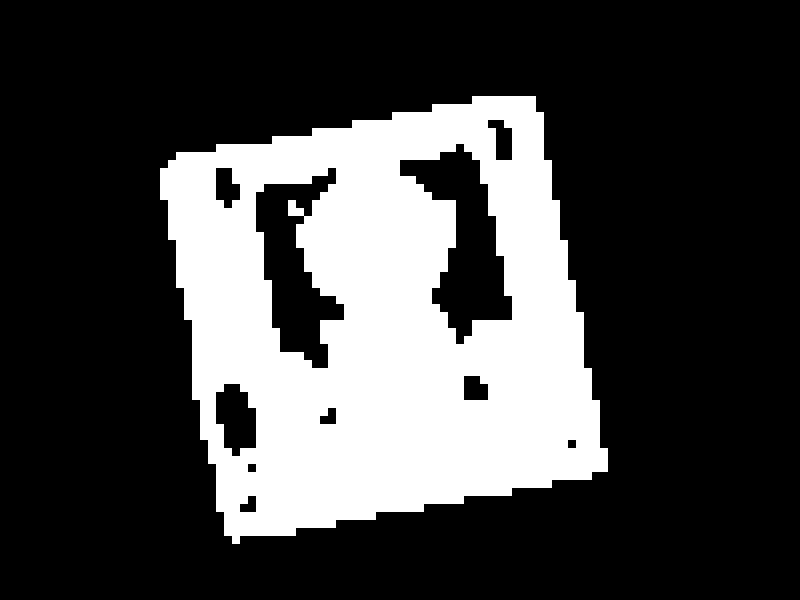

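```bash
cat >> h.py <<'E'
from scipy.spatial.transform import Rotation as Ro
def goal(p,yaw,flip=1):
    # tool x down, tool z = flip*base y
    z=flip*np.array([-np.sin(yaw),np.cos(yaw),0]);x=np.array([0,0,-1.]);y=np.cross(z,x)
    G=np.c_[x,y,z];s=env.state();R=Ro.from_euler('xyz',s['tcp_rot']).as_matrix()
    return R.T@(np.array(p)-s['eef_pos']),Ro.from_matrix(R.T@G).as_rotvec(),R
E
python3 - <<'E'
from h import *
for f in(1,-1):
    d,w,R=goal([530,17.3,239],.169,f);print(d.round(1),w.round(3))
print(R.round(3))
E
```

```text
[   0.7  519.1 -516.8] [-3.073e+00  0.000e+00 -2.000e-03]
[   0.7  519.1 -516.8] [ 0.069 -0.001 -0.   ]
[[-0.     0.972  0.236]
 [ 0.001  0.236 -0.972]
 [-1.     0.    -0.001]]
```

Emit:
step_arm:
  rows:
    - [0,43,-43,0.01,0,0]
    - [0,43,-43,0.01,0,0]
    - [0,43,-43,0.01,0,0]
    - [0,43,-43,0.01,0,0]
    - [0,43,-43,0.01,0,0]
    - [0,43,-43,0.01,0,0]
    - [0,43,-43,0.01,0,0]
    - [0,43,-43,0,0,0]
  grip: 30

```text
t: 1.1
eef_pos: [420.2, -192.4, 237.7]
tcp_rot: [3.129, 1.568, 1.716]
ft_force: [0.8, -1.3, -0.2]
opening: 0.319
```

```bash
python3 - <<'E'
from h import *
d,w,R=goal([530,17.3,239],.169,-1);print(d.round(1),w.round(3));print(env.state()['ft_force'],env.state()['joints'])
E
```

```text
[  -0.7  141.4 -189.8] [-0.011 -0.003 -0.   ]
[ 0.81439454 -1.30708922 -0.20021369] [-0.57361487  0.26331569  1.94318393  0.0027271   0.9370168   0.83749731]
```

Emit:
step_arm:
  rows:
    - [0,35,-47,0,0,0]
    - [0,35,-47,0,0,0]
    - [0,35,-47,0,0,0]
    - [0,30,-40,0,0,0]
    - [0,0,0,0,0,0]

```text
t: 1.72
eef_pos: [528.7, 18.2, 237.4]
tcp_rot: [-2.979, 1.568, 1.896]
ft_force: [-0.4, -0.2, 0.9]
opening: 0.315
```

```bash
python3 - <<'E'
from h import *
d,w,R=goal([530,17.3,175],.169,-1);print(d.round(1),w.round(3));print(env.state()['ft_force'],env.state()['joints'])
E
```

```text
[62.4  1.2  1.3] [-0.006 -0.003  0.001]
[-0.3876023  -0.18320504  0.85082318] [-0.0918888   0.3578309   1.79524048  0.00346824  0.98981024  1.31412337]
```

Emit:
step_arm:
  rows:
    - [30,1,1,-0.006,-0.003,0]
    - [30,0,0,0,0,0]
    - [0,0,0,0,0,0]

```text
t: 2.1
eef_pos: [529.0, 16.4, 176.0]
tcp_rot: [-1.416, 1.57, -2.817]
ft_force: [-0.2, -1.1, 0.2]
opening: 0.317
```

```bash
cat > look.py <<'E'
import sys
from h import *
n=sys.argv[1]
a=env.read_camera('scene')[:,:,::-1];b=env.read_camera('top')[:,:,::-1]
a=a[150:260,200:330];b=b[150:225,200:300]
A=cv2.resize(a,(780,660),interpolation=3)[:600];
cv2.imwrite(f'pics/s{n}.png',cv2.convertScaleAbs(A,alpha=1.5))
cv2.imwrite(f'pics/t{n}.png',cv2.convertScaleAbs(cv2.resize(b,(800,600),interpolation=3),alpha=1.5))
s=env.state();print(s['t'],s['eef_pos'],s['ft_force'],s['opening']*95.1)
E
python3 look.py 2
```

```text
2.2 [530.10847951  16.42223519 178.06293668] [ 0.46504239 -0.26337949  0.5987853 ] 29.831575898702376
```

View pics/s2.png

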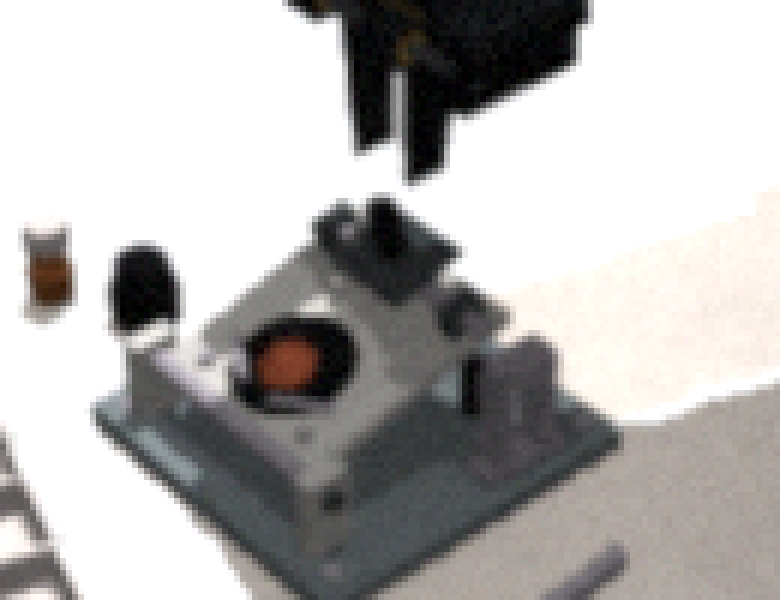

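View pics/t2.png

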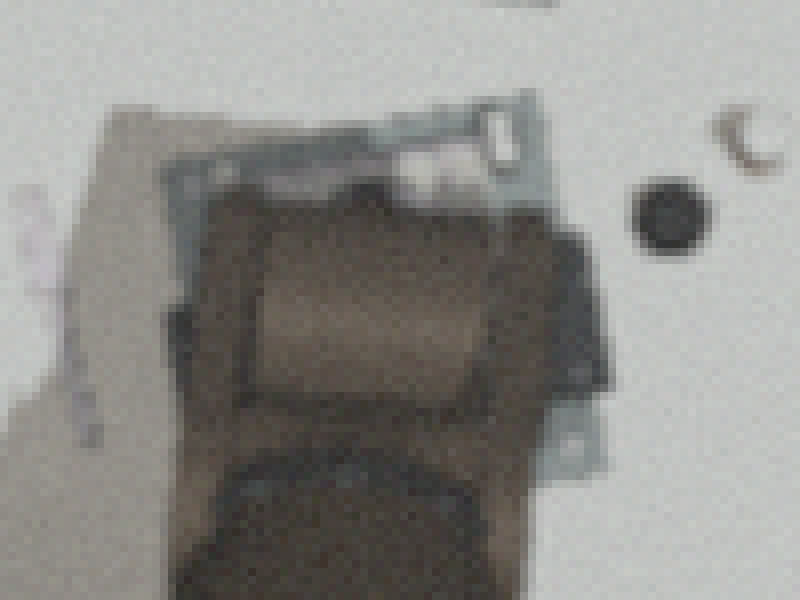

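```bash
python3 - <<'E'
from h import *
s=env.state();p=s['eef_pos'];R=Ro.from_euler('xyz',s['tcp_rot']).as_matrix()
def sc(q): u,v=proj('scene',q); return round((u+.5-200)*6),round((v+.5-150)*6)
tip=p+R[:,0]*25
for k in(-1,1):
  for i in (15,27):
    print(k,i,[sc(tip+R[:,2]*i*k+R[:,1]*j) for j in(-10,10)])
print('tip',sc(tip),'knobtop est',sc([544.4,19.8,130.4]),'tip at knobtop height', sc(p+[0,0,-25-23]))
print(R.round(3))
E
```

```text
-1 15 [(439, 160), (407, 176)]
-1 27 [(456, 171), (424, 187)]
1 15 [(398, 133), (366, 149)]
1 27 [(381, 123), (349, 138)]
tip (402, 154) knobtop est (381, 206) tip at knobtop height (403, 194)
[[ 0.003  0.986  0.169]
 [-0.001  0.169 -0.986]
 [-1.     0.003  0.001]]
```

Emit:
step_arm:
  rows:
    - [9,-2,0,0,0.003,0]
    - [9,0,0,0,0,0]
    - [8,0,0,0,0,0]
    - [8,0,0,0,0,0]
    - [0,0,0,0,0,0]

```text
t: 2.82
eef_pos: [528.7, 15.5, 143.9]
tcp_rot: [1.781, 1.565, 0.379]
ft_force: [0.2, -0.2, 0.4]
opening: 0.316
```

```bash
python3 look.py 3
```

```text
2.925 [528.97640535  15.44947607 144.50045668] [-0.10574784  0.72400843  0.18231211] 29.68751448664757
```

View pics/s3.png

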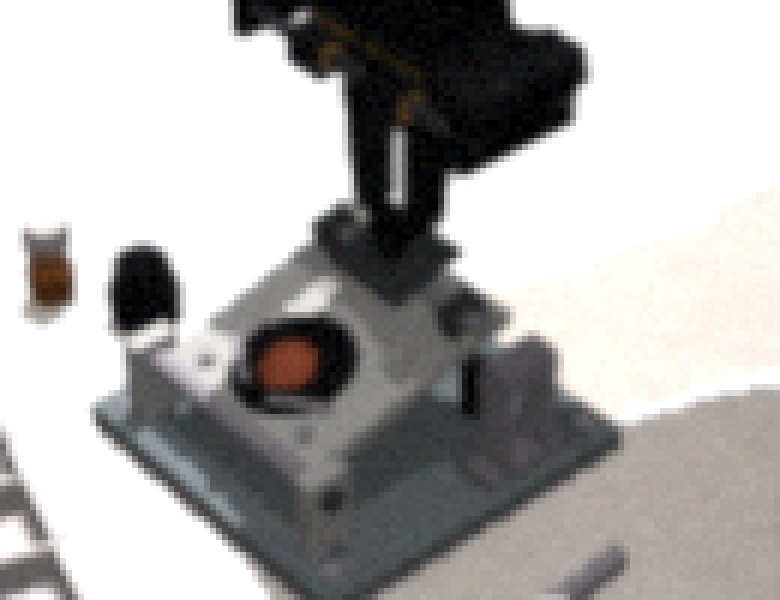

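Emit:
step_arm:
  rows:
    - [5,0,0,0,0,0]
    - [3,0,0,0,0,0]
    - [3,0,0,0,0,0]
    - [0,0,0,0,0,0]

```text
t: 3.42
eef_pos: [529.2, 15.5, 133.1]
tcp_rot: [1.673, 1.563, 0.271]
ft_force: [-0.1, 0.3, 0.6]
opening: 0.318
```

Emit:
step_arm:
  rows:
    - [2,0,0,0,0,0]
    - [2,0,0,0,0,0]
    - [0,0,0,0,0,0]

```text
t: 3.8
eef_pos: [529.4, 15.5, 129.0]
tcp_rot: [1.659, 1.563, 0.257]
ft_force: [0.0, 0.0, 0.5]
opening: 0.319
```

Emit:
step_arm:
  rows:
    - [2,0,0,0,0,0]
    - [2,0,0,0,0,0]
    - [0,0,0,0,0,0]

```text
t: 4.18
eef_pos: [529.2, 15.5, 125.2]
tcp_rot: [1.639, 1.563, 0.238]
ft_force: [-0.9, 0.2, 3.4]
opening: 0.316
```

Emit:
step_arm:
  rows:
    - [2,0,0,0,0,0]
    - [2,0,0,0,0,0]
    - [0,0,0,0,0,0]

```text
t: 4.55
eef_pos: [529.0, 15.4, 121.5]
tcp_rot: [1.631, 1.564, 0.23]
ft_force: [-1.0, -0.8, 4.6]
opening: 0.314
```

Emit:
step_arm:
  rows:
    - [3,0,0,0,0,0]
    - [3,0,0,0,0,0]
    - [3,0,0,0,0,0]
    - [3,0,0,0,0,0]
    - [0,0,0,0,0,0]
    - [0,0,0,0,0,0]

```text
t: 5.3
eef_pos: [527.7, 15.2, 110.5]
tcp_rot: [1.658, 1.566, 0.257]
ft_force: [-1.7, 0.8, 6.9]
opening: 0.316
```

```bash
python3 look.py 4
```

```text
5.4 [527.73165168  15.18246725 110.54607501] [-1.62350828  0.25937155  6.96045446] 30.00208682111726
```

View pics/s4.png

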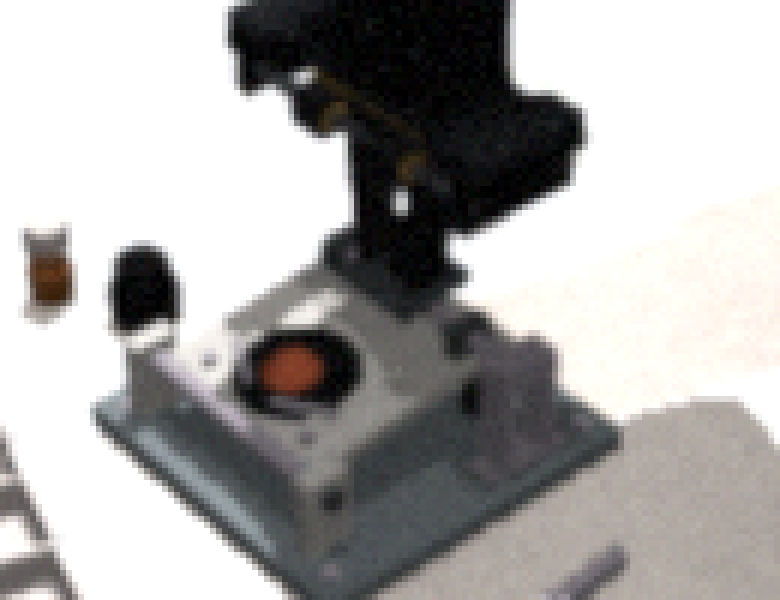

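Emit:
step_arm:
  rows:
    - [2,0,0,0,0,0]
    - [2,0,0,0,0,0]
    - [2,0,0,0,0,0]
    - [0,0,0,0,0,0]

```text
t: 5.9
eef_pos: [526.2, 15.0, 105.5]
tcp_rot: [1.822, 1.569, 0.421]
ft_force: [-1.5, 0.3, 8.3]
opening: 0.318
```

Emit:
step_arm:
  rows:
    - [1,0,0,0,0,0]
    - [1,0,0,0,0,0]
    - [0,0,0,0,0,0]

```text
t: 6.28
eef_pos: [525.9, 14.9, 104.6]
tcp_rot: [1.744, 1.569, 0.344]
ft_force: [-2.3, -0.2, 8.4]
opening: 0.31
```

Emit:
step_arm:
  rows:
    - [1,0,0,0,0,0]
    - [1,0,0,0,0,0]
    - [0,0,0,0,0,0]

```text
t: 6.65
eef_pos: [525.7, 14.9, 103.7]
tcp_rot: [1.657, 1.569, 0.256]
ft_force: [-2.1, 0.9, 9.3]
opening: 0.32
```

Emit:
step_arm:
  rows:
    - [1.5,0,0,0,0,0]
    - [1.5,0,0,0,0,0]
    - [1.5,0,0,0,0,0]
    - [0,0,0,0,0,0]

```text
t: 7.15
eef_pos: [524.8, 14.7, 100.6]
tcp_rot: [1.613, 1.57, 0.213]
ft_force: [-2.1, -0.2, 9.4]
opening: 0.317
```

Emit:
step_arm:
  rows:
    - [1.5,0,0,0,0,0]
    - [1,0,0,0,0,0]
    - [0,0,0,0,0,0]

```text
t: 7.52
eef_pos: [524.5, 14.7, 99.4]
tcp_rot: [1.471, 1.57, 0.07]
ft_force: [-1.8, 0.1, 9.5]
opening: 0.315
```

Emit:
step_arm:
  rows:
    - [1,0,0,0,0,0]
    - [1,0,0,0,0,0]

```text
t: 7.78
eef_pos: [524.3, 14.7, 98.3]
tcp_rot: [1.376, 1.569, -0.024]
ft_force: [-4.6, -1.3, 9.7]
opening: 0.314
```

Emit:
step_arm:
  rows:
    - [0.8,0,0,0,0,0]
    - [0,0,0,0,0,0]

```text
t: 8.02
eef_pos: [524.3, 14.6, 98.4]
tcp_rot: [1.364, 1.569, -0.036]
ft_force: [-2.1, -0.7, 9.1]
opening: 0.317
```

Emit:
step_arm:
  rows:
    - [0.8,0,0,0,0,0]
    - [0,0,0,0,0,0]

```text
t: 8.28
eef_pos: [524.3, 14.7, 98.5]
tcp_rot: [1.355, 1.568, -0.045]
ft_force: [-3.0, 0.3, 9.4]
opening: 0.318
```

Emit:
step_arm:
  rows:
    - [1.2,0,0,0,0,0]
    - [0.6,0,0,0,0,0]

```text
t: 8.52
eef_pos: [524.1, 14.6, 97.7]
tcp_rot: [1.322, 1.568, -0.079]
ft_force: [-2.9, 0.0, 10.8]
opening: 0.317
```

Emit:
step_arm:
  rows:
    - [1,0,0,0,0,0]
    - [0.6,0,0,0,0,0]

```text
t: 8.78
eef_pos: [524.0, 14.6, 97.2]
tcp_rot: [1.307, 1.568, -0.094]
ft_force: [-3.4, 0.2, 12.5]
opening: 0.316
```

Emit:
step_arm:
  rows:
    - [1,0,0,0,0,0]
    - [0.6,0,0,0,0,0]

```text
t: 9.02
eef_pos: [524.0, 14.6, 97.2]
tcp_rot: [1.304, 1.567, -0.097]
ft_force: [-3.5, 0.1, 10.7]
opening: 0.311
```

Emit:
step_arm:
  rows:
    - [1,0,0,0,0,0]
    - [0.8,0,0,0,0,0]

```text
t: 9.28
eef_pos: [524.0, 14.6, 97.2]
tcp_rot: [1.3, 1.565, -0.1]
ft_force: [-5.1, 0.2, 14.7]
opening: 0.316
```

Emit:
step_arm:
  rows:
    - [1,0,0,0,0,0]
    - [0.8,0,0,0,0,0]

```text
t: 9.52
eef_pos: [523.9, 14.6, 97.2]
tcp_rot: [1.297, 1.564, -0.104]
ft_force: [-3.6, -1.0, 13.9]
opening: 0.314
```

```bash
python3 look.py 5
```

```text
9.625 [523.9129449   14.64521665  97.16901823] [-5.11752837 -0.71981882 15.24622625] 30.003720408787128
```

View pics/s5.png

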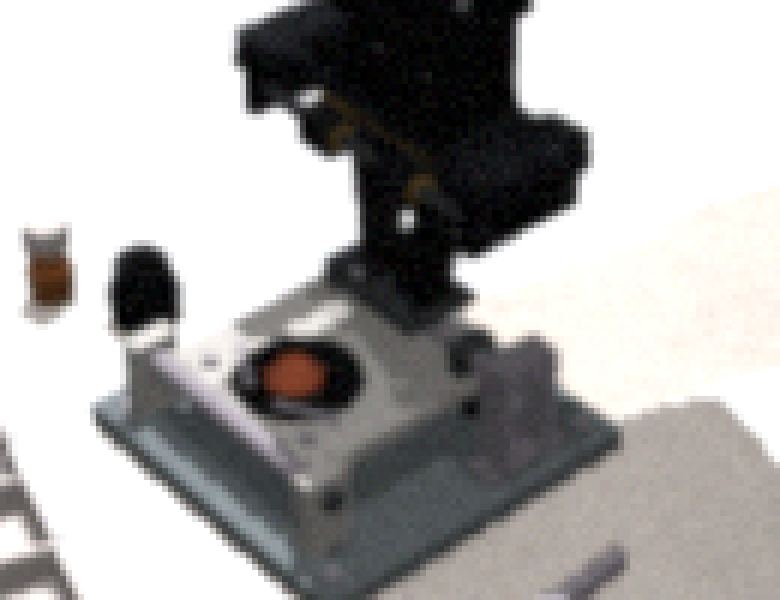

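Emit:
step_arm:
  rows:
    - [0.8,0,0,0,0,0]
    - [0.8,0,0,0,0,0]
    - [0.8,0,0,0,0,0]
  grip: 20

```text
t: 10.0
eef_pos: [524.5, 15.0, 97.2]
tcp_rot: [1.355, 1.561, -0.046]
ft_force: [-4.8, -0.3, 14.4]
opening: 0.215
```

Emit:
step_arm:
  rows:
    - [0.8,0,-1,0,0,0]
    - [0.8,0,-2,0,0,0]

```text
t: 10.25
eef_pos: [524.1, 17.6, 97.2]
tcp_rot: [1.295, 1.56, -0.106]
ft_force: [-4.7, -2.1, 14.4]
opening: 0.213
```

Emit:
step_arm:
  rows:
    - [0.8,0,-2,0,0,0]
    - [0.8,0,-2,0,0,0]
    - [0.8,0,-2,0,0,0]

```text
t: 10.62
eef_pos: [523.1, 23.1, 97.2]
tcp_rot: [1.226, 1.558, -0.174]
ft_force: [-5.3, -3.0, 15.5]
opening: 0.214
```

```bash
python3 look.py 6; python3 -c "
from h import *
print(goal([524,20,97],.169,-1)[1])"
```

```text
10.725 [523.13441955  23.22095554  97.20453724] [-4.24052862 -0.53939923 14.55232978] 19.59131151177694
[ 0.00212747  0.00415601 -0.01199707]
```

View pics/s6.png

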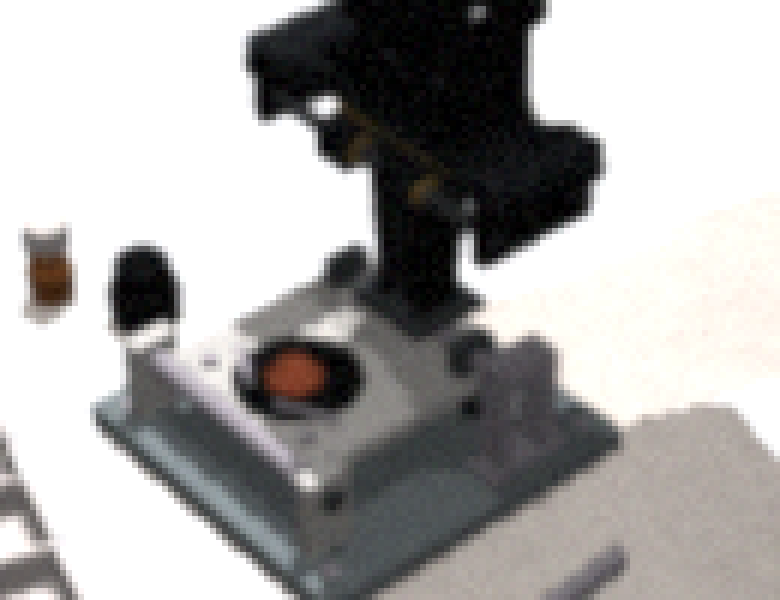

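Emit:
step_arm:
  rows:
    - [0.8,0,-2,0,0.001,-0.002]
    - [0.8,0,-2,0,0.001,-0.002]
    - [0.8,0,-2,0,0,-0.002]

```text
t: 11.1
eef_pos: [522.3, 28.7, 97.2]
tcp_rot: [1.151, 1.562, -0.249]
ft_force: [-4.5, -2.2, 14.4]
opening: 0.213
```

Emit:
step_arm:
  rows:
    - [0.8,0,-2,0,0,-0.002]
    - [0.8,0,-2,0,0,-0.002]

```text
t: 11.35
eef_pos: [521.8, 32.3, 97.2]
tcp_rot: [0.842, 1.564, -0.557]
ft_force: [-3.5, -2.2, 14.0]
opening: 0.209
```

Emit:
step_arm:
  rows:
    - [0.8,0,-1.5,0,0,0]
    - [0.8,0,-1.5,0,0,0]

```text
t: 11.6
eef_pos: [521.3, 35.0, 97.2]
tcp_rot: [0.845, 1.563, -0.553]
ft_force: [-4.1, -2.3, 15.2]
opening: 0.214
```

Emit:
step_arm:
  rows:
    - [0.8,0,-1.5,0,0,0]

```text
t: 11.72
eef_pos: [521.0, 36.4, 97.2]
tcp_rot: [0.851, 1.562, -0.547]
ft_force: [-4.8, -3.0, 14.3]
opening: 0.212
```

Emit:
step_arm:
  rows:
    - [0.8,0,-1.5,0,0,0]

```text
t: 11.85
eef_pos: [520.8, 37.7, 97.2]
tcp_rot: [0.859, 1.562, -0.539]
ft_force: [-4.2, -2.0, 15.1]
opening: 0.213
```

```bash
python3 look.py 7
```

```text
11.95 [520.80281608  37.83994057  97.16512564] [-3.602537   -0.95449556 14.8565278 ] 19.982607880716294
```

View pics/s7.png

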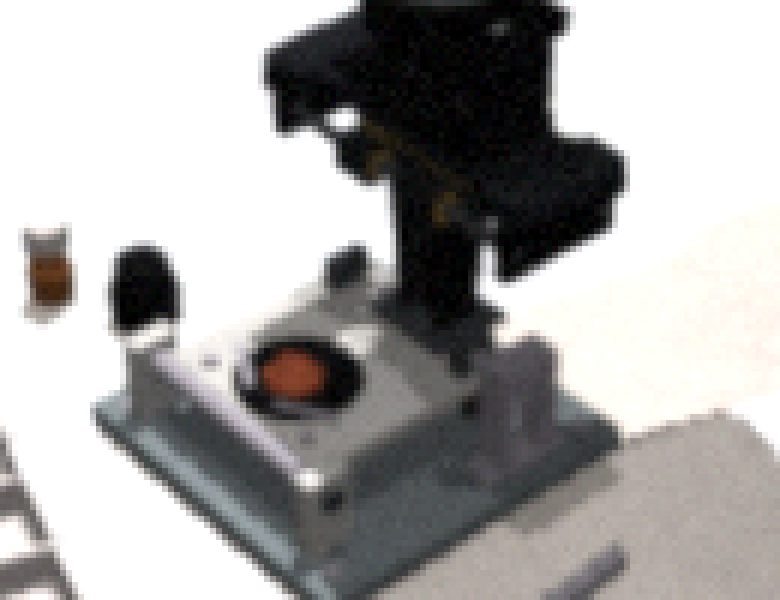

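Emit:
step_arm:
  rows:
    - [0.8,0,-1.5,0,0,0]

```text
t: 12.08
eef_pos: [520.9, 38.8, 97.2]
tcp_rot: [0.863, 1.56, -0.535]
ft_force: [-1.6, -7.5, 12.1]
opening: 0.213
```

Emit:
step_arm:
  rows:
    - [0.8,0,-1.2,0,0,0]

```text
t: 12.2
eef_pos: [521.0, 39.1, 97.2]
tcp_rot: [0.809, 1.559, -0.588]
ft_force: [-3.4, -13.5, 13.7]
opening: 0.21
```

Emit:
step_arm:
  rows:
    - [0.8,0,-1.2,0,0,0]

```text
t: 12.32
eef_pos: [520.9, 39.2, 97.2]
tcp_rot: [0.744, 1.557, -0.653]
ft_force: [-4.7, -12.8, 14.1]
opening: 0.212
```

Emit:
step_arm:
  rows:
    - [0.8,0,-1.2,0,0,0]

```text
t: 12.45
eef_pos: [520.9, 39.2, 97.1]
tcp_rot: [0.693, 1.556, -0.703]
ft_force: [-4.8, -11.7, 14.7]
opening: 0.212
```

Emit:
step_arm:
  rows:
    - [0.7,0,0,0,0,0]
    - [0.7,0,0,0,0,0]

```text
t: 12.7
eef_pos: [520.9, 38.8, 97.2]
tcp_rot: [0.726, 1.555, -0.671]
ft_force: [-4.6, 1.1, 13.4]
opening: 0.209
```

```bash
python3 look.py 8
```

```text
12.8 [520.89793069  38.79435546  97.16161861] [-4.07283766 -0.27818153 12.56084404] 19.95761496486939
```

View pics/s8.png

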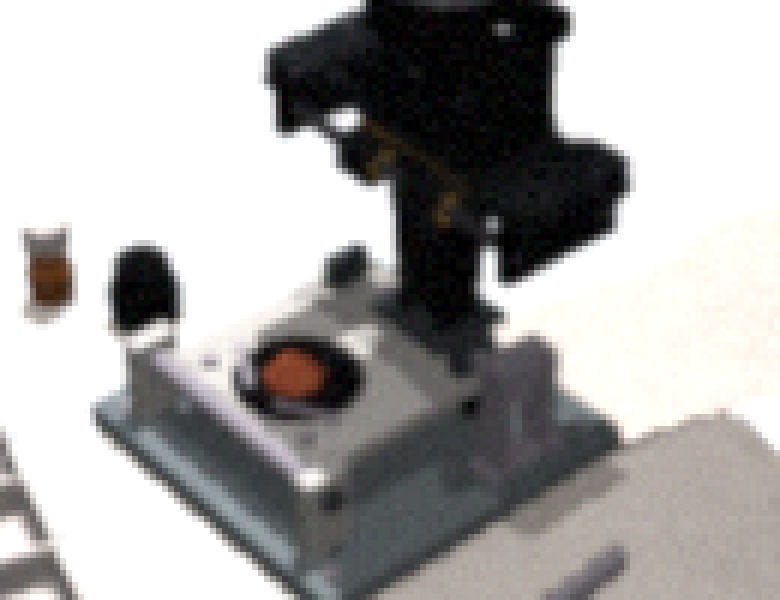

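Emit:
step_arm:
  rows:
    - [-1,0,0,0,0,0]
    - [-1,0,0,0,0,0]
    - [-1,0,0,0,0,0]
    - [-1,0,0,0,0,0]
    - [0,0,0,0,0,0]

```text
t: 13.42
eef_pos: [521.6, 39.0, 101.9]
tcp_rot: [0.809, 1.553, -0.588]
ft_force: [0.3, 0.6, 0.3]
opening: 0.209
```

```bash
python3 look.py 9
```

```text
13.525 [521.55498947  38.94257428 101.86235749] [ 0.39880193 -0.85522996  0.7917475 ] 19.89861564039276
```

View pics/s9.png

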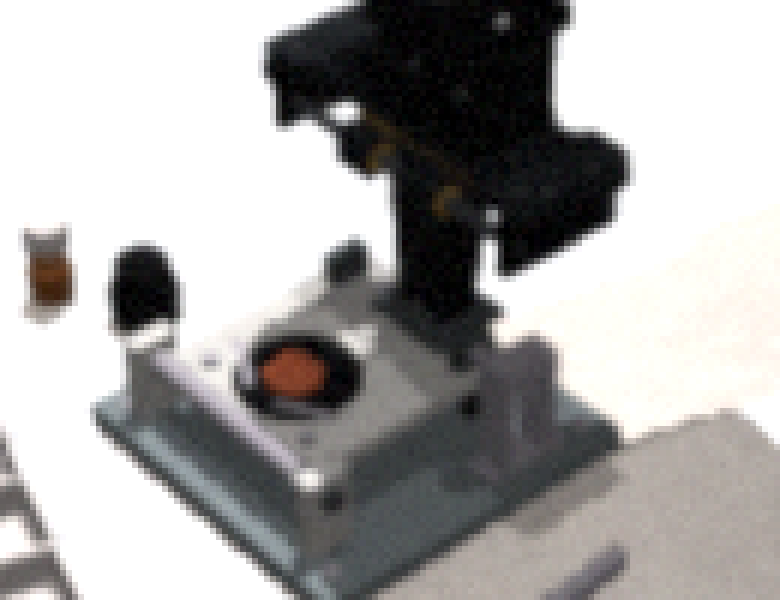

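Emit:
step_arm:
  rows:
    - [-2,0,0,0,0,0]
    - [0,0,0,0,0,0]
    - [0,0,0,0,0,0]
  grip: 26

```text
t: 13.9
eef_pos: [521.5, 39.0, 103.9]
tcp_rot: [0.803, 1.553, -0.594]
ft_force: [-0.1, 0.6, 0.9]
opening: 0.269
```

Emit:
step_arm:
  rows:
    - [-5,0,0,0,0,0]
    - [-10,0,0,0,0,0]
    - [-20,0,0,0,0,0]
    - [-30,0,0,0,0,0]
    - [-30,0,0,0,0,0]
    - [-30,0,0,0,0,0]
    - [0,0,0,0,0,0]

```text
t: 14.78
eef_pos: [519.4, 40.3, 236.5]
tcp_rot: [0.86, 1.552, -0.537]
ft_force: [0.7, 0.6, -0.4]
opening: 0.274
```

Emit:
step_arm:
  rows:
    - [0,0,50,0,0,0]
    - [0,0,50,0,0,0]
    - [0,0,50,0,0,0]
    - [0,0,50,0,0,0]
    - [0,0,50,0,0,0]
    - [0,0,50,0,0,0]
    - [0,0,0,0,0,0]

```text
t: 15.65
eef_pos: [571.0, -263.3, 236.4]
tcp_rot: [0.854, 1.557, -0.541]
ft_force: [-1.1, 1.2, 0.3]
opening: 0.273
```

```bash
python3 look.py 10; python3 - <<'E'
from h import *
for n in('scene','top'): cv2.imwrite(f'pics/{n}_end.png',env.read_camera(n)[:,:,::-1])
a=cv2.imread('pics/top0.png');b=cv2.imread('pics/top_end.png')
cv2.imwrite('pics/cmp.png',np.vstack([a[80:270],b[80:270]]))
E
```

```text
15.75 [ 570.73550654 -260.43483292  236.6797512 ] [0.00277554 0.86995471 0.30856264] 25.66474494158654
```

View pics/s10.png

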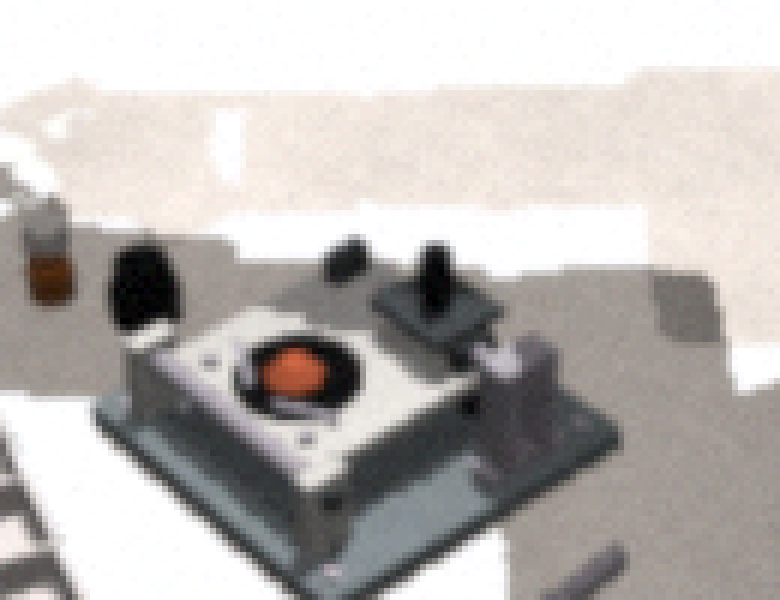

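View pics/t10.png

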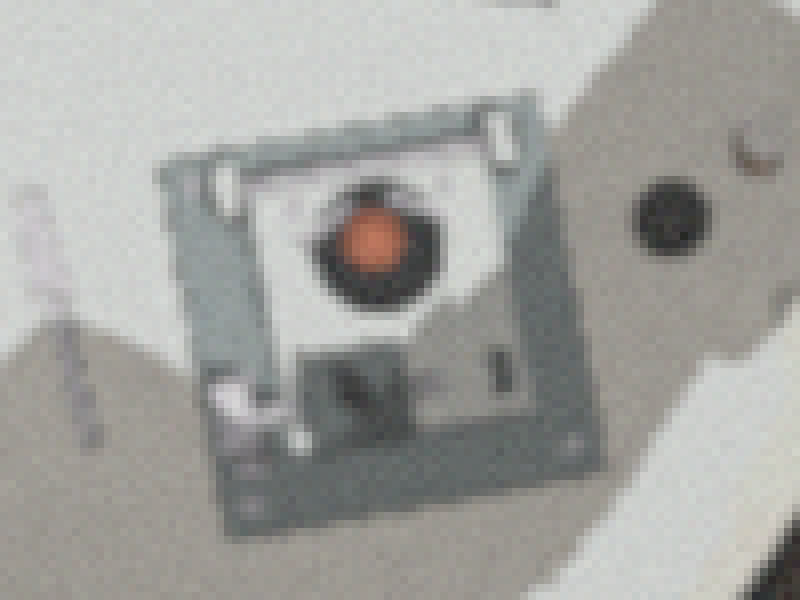

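View pics/cmp.png

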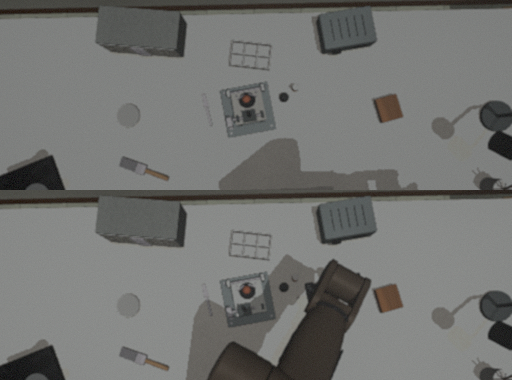

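```bash
python3 - <<'E'
from h import *
S=lambda u,v:(200+u/6-.5,150+v/6-.5); T=lambda u,v:(200+u/8-.5,150+v/8-.5)
S0=lambda u,v:(200+u*112/740-.5,170+v*90/595-.5); T0=lambda u,v:(205+u*90/774-.5,155+v*68/585-.5)
a,e=tri(S(434,247),T(347,382)); b,e0=tri(S0(424,95),T0(374,322))
print(a,e,b,e0); d=(a-b)[:2]; print('along base y', d@[-.168,.986],'x',d@[.986,.168])
# saddle +y edge middle travel in top (heights: tilted ~96, level ~72)
print(env.state()['qvel'].round(4))
E
```

```text
[527.34676664  38.77359043 111.63010914] 1.8764955811072412 [544.38759505  19.78355263 130.41456903] 4.301306220627773
along base y 21.58703644316283 x -13.611930461328594
[ 0.0083 -0.0097 -0.0019 -0.0016 -0.0007 -0.0011]
```

```bash
python3 -c "
from cell import env
print(env.job_done(), env.state()['t'])"
```

```text
the job is handed in; nothing more can be done
the job is handed in; nothing more can be done
```

The tilt stage is bolted level, and I handed the job in at about 16 s of the 51 s allowed. No verdict was reported, so everything below comes from my own readings.

- **Pushing level:** I straddled the knob with the fingertips on the saddle and pressed down in small steps. The TCP stopped at z ≈ 97.2 mm, where the text's heights put level (97), and the push climbed from about 9.5 to 14–15 N. I estimate roughly 5 N of that went onto the pads.
- **Bolting:** I paused there, closed the fingers to 20 mm without gripping, and slid the bolt along +y. It met the end of its travel at about 13 N. I eased off, let the plate rise until the bolt held it, and moved the arm clear.
- **Bolt and plate:** The last pictures show the plate down and the bolt in the keeper. The knob moved about 21.6 mm along the bolt, give or take 2 mm. With the 0 to 4 mm it started at, that puts it home. The arm touches nothing.
- **Bystanders:** They look unmoved by eye in the before and after top pictures; I did not measure them.
- **Disagreements:**
  - The last camera fix put the knob top at 112 mm, against about 106 mm expected for a bolted plate. I put this down to picking the knob in shadow at low resolution.
  - The two cameras' rays missed each other by 2–4 mm.

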